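# Find the loaded tin by feel and put it away

### The job

The heavy brass bead press is in one of these three identical green tins; the other two are empty. Without opening any lid, nudge the tins to feel which one is heavy, press that tin's lid down until it clicks shut, and slide the tin lid-hinge first into the free bay of the plywood rack until it sits squarely against the back. Leave the empty tins no more than a few centimetres from where they stood, their lids ajar as they are, and don't disturb the mug, the frit jar or the paddle.

Things in the scene. Friction and masses are not known exactly. Their poses are not given: they have to be found in the camera images.
- tin_1: one of three identical closed tins, dark green with thin gilt lines, 90 (x) x 120 (y) x 47 mm high with the lid shut; about 0.25 kg empty, about 0.6 kg more with the brass bead press inside; origin at the centre of its underside, x points to its hinge side, z up; flat upright walls 34 mm high, above them the lid's rim; slides on the bench
- tin_1_lid (a joint): lid of tin_1, hinged along the tin's +x top edge: 0 rad = shut and held by the snap; it starts ajar at about 0.1 rad, resting on its snap, with its front edge about 9 mm up; pressed down near the front edge it clicks past the snap at roughly 5 to 10 N
- tin_1_press (a point): point on top of the lid of tin_1, in the middle of its width, 10 mm behind its front (-x) edge: where to press
- tin_2: one of three identical closed tins, dark green with thin gilt lines, 90 (x) x 120 (y) x 47 mm high with the lid shut; about 0.25 kg empty, about 0.6 kg more with the brass bead press inside; origin at the centre of its underside, x points to its hinge side, z up; flat upright walls 34 mm high, above them the lid's rim; slides on the bench
- tin_2_lid (a joint): lid of tin_2, hinged along the tin's +x top edge: 0 rad = shut and held by the snap; it starts ajar at about 0.1 rad, resting on its snap, with its front edge about 9 mm up; pressed down near the front edge it clicks past the snap at roughly 5 to 10 N
- tin_2_press (a point): point on top of the lid of tin_2, in the middle of its width, 10 mm behind its front (-x) edge: where to press
- tin_3: one of three identical closed tins, dark green with thin gilt lines, 90 (x) x 120 (y) x 47 mm high with the lid shut; about 0.25 kg empty, about 0.6 kg more with the brass bead press inside; origin at the centre of its underside, x points to its hinge side, z up; flat upright walls 34 mm high, above them the lid's rim; slides on the bench
- tin_3_lid (a joint): lid of tin_3, hinged along the tin's +x top edge: 0 rad = shut and held by the snap; it starts ajar at about 0.1 rad, resting on its snap, with its front edge about 9 mm up; pressed down near the front edge it clicks past the snap at roughly 5 to 10 N
- tin_3_press (a point): point on top of the lid of tin_3, in the middle of its width, 10 mm behind its front (-x) edge: where to press
- rack: plywood rack fixed to the bench, two bays, no floor, open to its -x; origin on the bench at the middle of the free bay's back wall, x into the wall, y along it. Free bay 130 mm wide, 70 mm deep (rounded cheek noses to x = -74), 54 mm high, roof top at 63 mm; 3 mm felt bumpers at the back: a tin fully home has its origin at x = -48 mm and sticks out 23 mm. The other bay (+y) holds a roll of tape
- mug_1: black and white mug, 82 mm wide, 97 mm high; bystander; origin at the centre of its underside
- frit_jar: small jar of orange glass frit with a red lid, 58 mm wide, 79 mm high; bystander; origin at the centre of its underside
- paddle: graphite paddle with a wooden handle lying on the bench, 235 mm long, 23 mm high; bystander; origin under its middle
There are look-alikes about, which are no part of the job. What is shaped like the tin_3 but blue is not meant. What is shaped like the tin_2 but red is not meant.

How it is judged:
At the end, for the whole second after the job is handed in: The tin with the press (contact forces on it over 8 N in sum; empty: 3 N) rests in the free bay, hinge in: origin 40-53 mm from the back wall, within 12 mm of the middle, square within 0.1 rad, lid under 0.025 rad. The others stand within 80 mm of their starts, lids over 0.06 rad (((x of tin_1 in the frame of rack between -0.053 and -0.04 m and y of tin_1 in the frame of rack between -0.012 and 0.012 m and angle between the x axis of tin_1 and the x axis of rack, either way round below 0.1 rad and angle between each of tin_1, tin_2, tin_3's own z axis and vertical below 0.06 rad and contact force between tin_1 and anything else above 8 N and value of joint tin_1_lid below 0.025 rad and linear speed of tin_1 below 0.01 m/s and x of tin_1_press in the frame of rack below -0.07 m and distance of each of tin_2, tin_3 from where it was at the start of the episode below 0.08 m and value of joint each of tin_2_lid, tin_3_lid above 0.06 rad) or (x of tin_2 in the frame of rack between -0.053 and -0.04 m and y of tin_2 in the frame of rack between -0.012 and 0.012 m and angle between the x axis of tin_2 and the x axis of rack, either way round below 0.1 rad and angle between each of tin_2, tin_1, tin_3's own z axis and vertical below 0.06 rad and contact force between tin_2 and anything else above 8 N and value of joint tin_2_lid below 0.025 rad and linear speed of tin_2 below 0.01 m/s and x of tin_2_press in the frame of rack below -0.07 m and distance of each of tin_1, tin_3 from where it was at the start of the episode below 0.08 m and value of joint each of tin_1_lid, tin_3_lid above 0.06 rad) or (x of tin_3 in the frame of rack between -0.053 and -0.04 m and y of tin_3 in the frame of rack between -0.012 and 0.012 m and angle between the x axis of tin_3 and the x axis of rack, either way round below 0.1 rad and angle between each of tin_3, tin_1, tin_2's own z axis and vertical below 0.06 rad and contact force between tin_3 and anything else above 8 N and value of joint tin_3_lid below 0.025 rad and linear speed of tin_3 below 0.01 m/s and x of tin_3_press in the frame of rack below -0.07 m and distance of each of tin_1, tin_2 from where it was at the start of the episode below 0.08 m and value of joint each of tin_1_lid, tin_2_lid above 0.06 rad))); the robot touches nothing.
It fails at once if a lid is opened (past 0.3 rad) (value of joint any of tin_1_lid, tin_2_lid, tin_3_lid above 0.3 rad).
It fails at once if a tin is tipped or lifted (tilted over 0.35 rad or raised over 40 mm) (angle between any of tin_1, tin_2, tin_3's own z axis and vertical above 0.35 rad or height (world z) of any of tin_1, tin_2, tin_3 above 0.04 m).
It fails at once if the mug, the frit jar or the paddle is moved by more than 30 mm (distance of any of mug_1, frit_jar, paddle from where it was at the start of the episode above 0.03 m).
It also fails if it takes over 72 s, if anything falls off the work surface, if the arm or the gripper's body presses on something with over 40 N, if the wrist force passes 120 N, or if a joint passes its speed limit or range.

### The arm

A 6-joint arm with a two-finger parallel gripper is mounted at the origin on the work surface; the furniture and walls round the work are solid. World frame = base frame: x ahead of the robot, y to its left, z up, the work surface at z = 0. Lengths are in m, angles in rad, forces in N, time in s.
With the tool pointing down it reaches from about 0.25 to 0.8 m from the base axis. Payload 8.5 kg.
Tool frame: the origin (TCP) lies between the finger pads; the fingertips stand 17 mm ahead of it and the grasp point (between the pads) lies 2 mm behind it; y points along the fingers, z is the direction in which the jaws open and shut, and the axes are right-handed (so a half turn about y gives the same grasp; the last joint's range is limited). The gripper opens to 85 mm and grips with 20 to 120 N. Pads are 22 mm wide; open, the fingers measure 114 mm over their backs; the gripper's body (76 mm by 85 mm) begins 54 mm behind the grasp point. The pads swing forward as they close: fully open they stand 13 mm farther back than shut.
Start: joints at [1.175, 0.238, -0.013, 1.319, 0, 1.571], TCP at [0.202, 0.484, 0.248] pointing down, gripper open.
Joint ranges: [-2.66, 2.66], [-1.03, 1.9], [-1.14, 1.46], [-1.82, 2.27], [-1.45, 1.34], [-3.14, 3.14]. Speed limits (rad/s): [2.22, 2.22, 2.79, 3.14, 3.14, 3.14].

### API

Orientations are given as a unit quaternion [x, y, z, w].
In Python, from bench import * gives the robot as it stands.
- The arm moves only by the shell command python3 -m jog 'ROWS' [FORCE]. ROWS is a JSON object of lists of equal length, an entry for each row: "turn": the turn, a rotation vector about the tool's x, y, z normalised to -1 to 1, where 1 is 1.5 rad, a list of three; "travel": the shift along the tool's x, y, z normalised to -1 to 1, where 1 is 0.1 m, a list of three; "claw": the opening, from -1 (shut) to 1 (fully open), so that 0 is half open. A call has 1 to 8 rows; each row shifts and turns the pose as measured when the row begins, along the tool's axes as they then stand; what a row does not reach is not made up. A row lasts 1/12 s, in which the tool goes at most 41.7 mm and 7.16 degrees, less where a joint would pass 70% of its speed; a pose out of reach is approached as far as the arm can. A call with a number of a shift or a turn outside -1 to 1 is refused whole. A call with a gripper value outside its range is refused whole. The fingers move at their own pace and stop on an object; FORCE is the grip in N (left out, the last holds). Time passes only in rows, so rows that do not move let the fingers close. It gives the time, the measured TCP pose, the force and the opening at its end, in the units of the state.
- sense(): the state, without advancing time (a new reading comes with each control period).
- grab_frame(name): name is "scene" or "top" or "wrist"; returns the picture (400x640x3 uint8, red, green, blue); there is no depth.
- camera_model(name): a dict with "vertical_fov" (degrees; the focal length in pixels is half the picture's height over the tangent of half this angle, whatever the lens; pixels are square), "cx", "cy" (the principal point, pixels), "R" (3x3) and "t" (3): a world point X has camera coordinates R X + t; the wrist camera has in their place "tool_from_camera" (4x4, takes a point from camera to tool coordinates, whose origin is the TCP and whose axes are the tool frame's). Camera axes: x right, y down, z forward; pixel columns grow to the right and rows downward; lengths in m; the calibration is good to about 2 mm. A picture is of the moment at which its call begins: read the wrist's pose just before it. camera_model takes no time and is no camera call.
- sign_off(): hands the job in, once; it reports no verdict.
The state is a dict: "time_s": time; "q": joint angles; "qvel": joint speeds; "joint_efforts": joint torques, N m; "ee_pos": TCP position; "tcp_rot": TCP orientation; "contact_force": force on the tool from outside, world axes, zero at the start; "wrist_torque": the same for the moment, N m; "finger_gap": finger opening in m.
Only numpy, scipy, OpenCV 4.12 (cv2) and the standard library are available. Lean on these libraries where they do the work, as an engineer would, in place of code of your own. Each camera call takes 0.05 s, during which the arm holds its last target. There are 200 camera calls.

## Working session

There is one attempt and no reset: what is moved stays moved. The work goes in short steps, Python scripts to look and compute and a shell command to move; the robot and the scene stay as the last step left them, time stands still between calls to the robot, and variables do not carry over. Pictures are saved under pics/ and viewed, about 8 in all and at most 12, crops included, and the job is handed in when it is done.

```bash
ls; mkdir -p pics
python3 - <<'E'
from bench import *
import cv2
s=sense();print({k:s[k] for k in('time_s','ee_pos','tcp_rot','contact_force','finger_gap')})
for n in('top','scene'):
    f=grab_frame(n);cv2.imwrite(f'pics/{n}0.png',f[:,:,::-1]);print(n,camera_model(n))
print(camera_model('wrist'))
E
```

```text
pics
{'time_s': 0.0, 'ee_pos': array([0.20226451, 0.48405894, 0.24768228]), 'tcp_rot': array([ 0.69380398, -0.13909138,  0.13893064, -0.69281159]), 'contact_force': array([-0.55983542, -0.59446564, -0.39305893]), 'finger_gap': 0.0855629881525677}
top {'vertical_fov': 56.84774393122787, 'cx': 317.7817515481437, 'cy': 194.9788517419761, 'R': array([[ 0.00993574, -0.99974834,  0.02011331],
       [-0.99675807, -0.01150804, -0.07962983],
       [ 0.07984125, -0.01925693, -0.99662157]]), 't': array([0.01704707, 0.50217839, 1.29894722])}
scene {'vertical_fov': 49.24992540944123, 'cx': 313.17671157325947, 'cy': 205.6315094514654, 'R': array([[ 0.90545364, -0.4243966 , -0.00642107],
       [-0.29576051, -0.62001243, -0.72671199],
       [ 0.30443295,  0.65990311, -0.68691227]]), 't': array([-0.43142706,  0.21601276,  1.38922392])}
{'vertical_fov': 59.57113402088966, 'cx': 320.7707073803179, 'cy': 197.79382704489652, 'tool_from_camera': array([[-6.01257360e-04,  9.62138329e-01,  2.72560955e-01,
        -7.05093805e-02],
       [ 1.52763588e-04, -2.72560913e-01,  9.62138517e-01,
        -1.25441779e-01],
       [ 9.99999808e-01,  6.20130254e-04,  1.68995515e-05,
        -6.87160055e-04],
       [ 0.00000000e+00,  0.00000000e+00,  0.00000000e+00,
         1.00000000e+00]])}
```

View pics/top0.png

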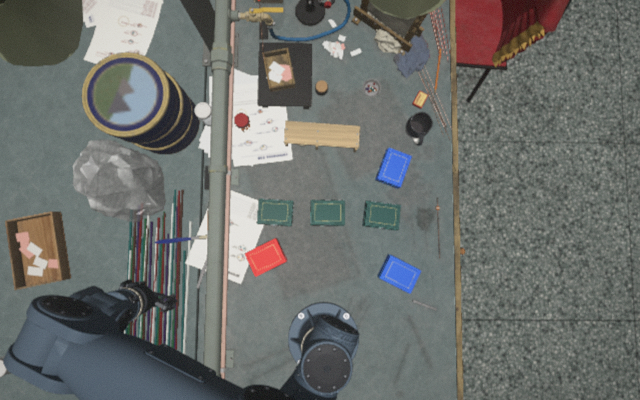

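View pics/scene0.png

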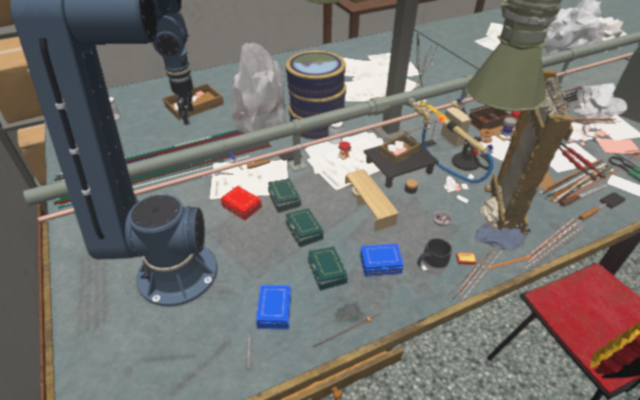

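```bash
python3 - <<'E'
import cv2
a=cv2.imread('pics/top0.png')[105:300,200:460]
cv2.imwrite('pics/topc.png',cv2.resize(a,None,fx=3,fy=3,interpolation=cv2.INTER_CUBIC))
a=cv2.imread('pics/scene0.png')[150:330,200:460]
cv2.imwrite('pics/scenec.png',cv2.resize(a,None,fx=3,fy=3,interpolation=cv2.INTER_CUBIC))
E
cat > h.py <<'E'
from bench import *
import numpy as np, cv2
from scipy.spatial.transform import Rotation as Ro
def cam(n):
    c=camera_model(n);f=200/np.tan(np.radians(c['vertical_fov'])/2)
    if n=='wrist':
        s=sense();T=np.eye(4);T[:3,:3]=Ro.from_quat(s['tcp_rot']).as_matrix();T[:3,3]=s['ee_pos']
        M=T@c['tool_from_camera'];return f,c['cx'],c['cy'],M[:3,:3],M[:3,3]
    return f,c['cx'],c['cy'],c['R'].T,-c['R'].T@c['t']
def plane(C,uv,z):
    f,cx,cy,R,o=C;uv=np.atleast_2d(uv).astype(float)
    d=np.c_[(uv[:,0]-cx)/f,(uv[:,1]-cy)/f,np.ones(len(uv))]@R.T
    return o+d*((z-o[2])/d[:,2])[:,None]
def proj(C,X):
    f,cx,cy,R,o=C;p=(np.atleast_2d(X)-o)@R;return np.c_[p[:,0]/p[:,2]*f+cx,p[:,1]/p[:,2]*f+cy]
def tins(img,C,lo=(60,60,20),hi=(95,255,130),z=.05,amin=250,k=3):
    hsv=cv2.cvtColor(img,cv2.COLOR_RGB2HSV);m=cv2.inRange(hsv,lo,hi)
    m=cv2.morphologyEx(m,cv2.MORPH_CLOSE,np.ones((k,k)))
    out=[]
    for c in cv2.findContours(m,cv2.RETR_EXTERNAL,cv2.CHAIN_APPROX_NONE)[0]:
        if cv2.contourArea(c)<amin: continue
        P=plane(C,c[:,0,:],z)[:,:2]
        (cx,cy),(w,h),a=cv2.minAreaRect((P*1000).astype(np.float32))
        out.append((cv2.boundingRect(c),np.round([cx,cy,w,h,a],1)))
    return out
E
python3 - <<'E'
from h import *
img=cv2.imread('pics/top0.png')[:,:,::-1].copy()
hsv=cv2.cvtColor(img,cv2.COLOR_RGB2HSV);print(hsv[212,327],hsv[213,276],hsv[200,330])
C=cam('top')
for t in tins(img,C):print(t)
print(plane(C,[(322,360),(341,134),(285,122),(359,126),(358,148),(286,145)],.063).round(3))
E
```

```text
[ 87  69 111] [ 81  65 113] [ 84  38 107]
((363, 201, 38, 29), array([ 431.6, -200.6,  123.1,   87. ,   82.9]))
((310, 200, 35, 26), array([ 4.391e+02, -9.700e+00,  8.690e+01,  1.182e+02,  2.000e-01]))
((258, 199, 35, 27), array([438.7, 170.4, 116.4,  83.9,  86.8]))
[[-0.053  0.004  0.063]
 [ 0.714 -0.056  0.063]
 [ 0.753  0.141  0.063]
 [ 0.743 -0.119  0.063]
 [ 0.665 -0.116  0.063]
 [ 0.672  0.136  0.063]]
```

View pics/topc.png

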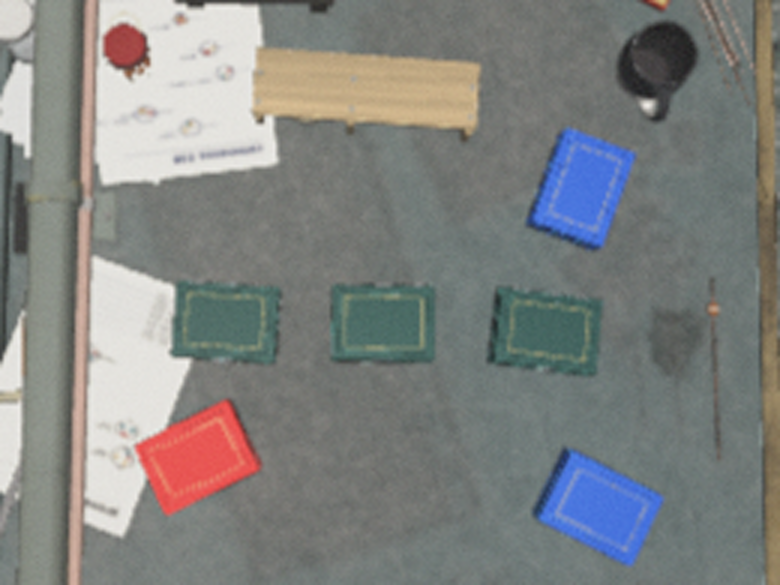

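View pics/scenec.png

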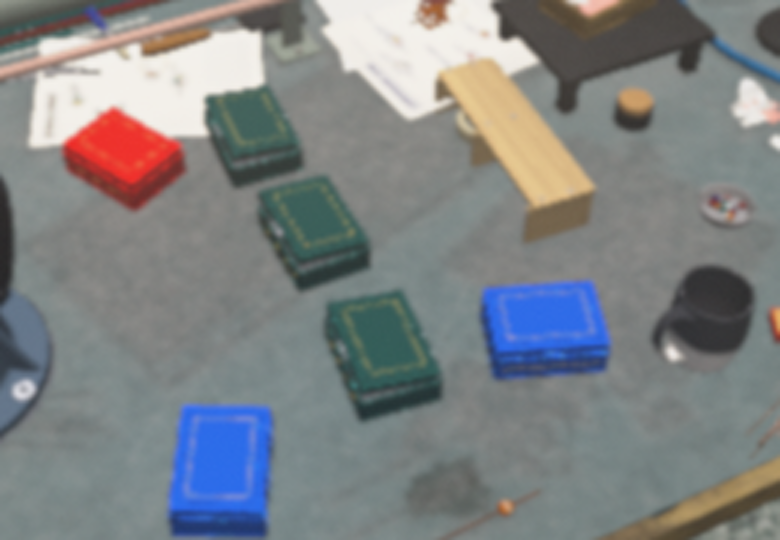

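```bash
python3 - <<'E'
from h import *
s=sense();print(Ro.from_quat(s['tcp_rot']).as_matrix().round(3))
T=cam('top');S=cam('scene')
for z in np.arange(0,.5,.05):
    P=plane(T,[(216,213),(218,60)],z);print(z.round(2),P[:,:2].round(3).tolist(),proj(S,P).round(0).tolist())
print(plane(S,(258,163),0).round(3))
E
cat >> h.py <<'E'
def togo(p,tilt=0,yaw=0):
    "tool at p, tool x forward (yawed), tool y down; tilt>0 leans fingertips forward. Prints travel/turn in row units"
    s=sense();R=Ro.from_quat(s['tcp_rot'])
    G=Ro.from_euler('z',yaw)*Ro.from_matrix(np.c_[[1,0,0],[0,0,-1],[0,1,0]])*Ro.from_euler('z',tilt*-1)
    d=R.inv().apply(np.array(p)-s['ee_pos'])/.1;r=(R.inv()*G).as_rotvec()/1.5
    print('t',round(s['time_s'],2),'at',s['ee_pos'].round(4),'F',s['contact_force'].round(2),'gap',round(s['finger_gap'],3))
    print('travel',d.round(3),'turn',r.round(3));print(R.as_matrix().round(3).tolist())
E
python3 -c "
from h import *
togo([.2,.484,.4])"
```

```text
[[ 0.923 -0.     0.386]
 [-0.386 -0.001  0.923]
 [-0.    -1.    -0.001]]
0.0 [[0.434, 0.387], [1.002, 0.397]] [[264.0, 168.0], [382.0, 133.0]]
0.05 [[0.433, 0.374], [0.979, 0.384]] [[263.0, 160.0], [380.0, 126.0]]
0.1 [[0.432, 0.361], [0.956, 0.371]] [[263.0, 152.0], [378.0, 119.0]]
0.15 [[0.43, 0.349], [0.934, 0.358]] [[263.0, 143.0], [376.0, 111.0]]
0.2 [[0.429, 0.336], [0.911, 0.345]] [[262.0, 134.0], [374.0, 103.0]]
0.25 [[0.427, 0.323], [0.888, 0.332]] [[262.0, 124.0], [372.0, 95.0]]
0.3 [[0.426, 0.311], [0.866, 0.319]] [[262.0, 113.0], [370.0, 86.0]]
0.35 [[0.425, 0.298], [0.843, 0.306]] [[261.0, 102.0], [367.0, 76.0]]
0.4 [[0.423, 0.285], [0.82, 0.293]] [[261.0, 91.0], [365.0, 66.0]]
0.45 [[0.422, 0.272], [0.798, 0.279]] [[260.0, 78.0], [362.0, 55.0]]
[[0.426 0.429 0.   ]]
t 0.1 at [0.2023 0.4841 0.2477] F [-0.71 -0.39 -0.25] gap 0.085
travel [-0.021 -1.523 -0.012] turn [ 0.001 -0.264 -0.   ]
[[0.923, -0.0, 0.386], [-0.386, -0.001, 0.923], [-0.0, -1.0, -0.001]]
```

```bash
python3 -m jog '{"travel":[[0,-0.4,0],[0,-0.4,0],[0,-0.4,0],[0,-0.4,0],[0,-0.3,0]],"turn":[[0,0,0],[0,-0.066,0],[0,-0.066,0],[0,-0.066,0],[0,-0.066,0]],"claw":[1,1,1,1,1]}'; python3 -c "
from h import *
togo([.34,.17,.42],0.3)"
```

```text
time_s: 0.52
ee_pos: [0.2004, 0.4796, 0.4343]
tcp_rot: [0.715, 0.001, -0.008, -0.699]
contact_force: [0.7, 0.8, -0.6]
finger_gap: 0.0853
t 0.52 at [0.2004 0.4796 0.4343] F [ 0.7   0.75 -0.64] gap 0.085
travel [ 1.357  0.199 -3.11 ] turn [ 0.014  0.011 -0.206]
[[1.0, -0.009, -0.013], [0.013, -0.022, 1.0], [-0.01, -1.0, -0.022]]
```

```bash
python3 -m jog '{"travel":[[0.15,0,-0.38],[0.15,0,-0.38],[0.15,0,-0.38],[0.15,0,-0.38],[0.15,0,-0.38],[0.15,0,-0.38],[0.15,0,-0.38],[0.15,0,-0.38]],"turn":[[0,0,0],[0,0,0],[0,0,0],[0,0,0],[0,0,0],[0,0,0],[0,0,0],[0,0,0]],"claw":[1,1,1,1,1,1,1,1]}'
python3 - <<'E'
from h import *
togo([.34,.17,.1],0.3)
C=cam('wrist');f=grab_frame('wrist');cv2.imwrite('pics/w1.png',f[:,:,::-1])
print(C[4]);[print(t) for t in tins(f,C,amin=1500,k=7)]
E
```

```text
time_s: 1.18
ee_pos: [0.3295, 0.1809, 0.4423]
tcp_rot: [0.711, 0.01, -0.013, -0.703]
contact_force: [1.3, 0.2, -0.4]
finger_gap: 0.0851
t 1.18 at [0.3295 0.1809 0.4423] F [ 1.26  0.2  -0.41] gap 0.085
travel [ 0.116  3.423 -0.077] turn [ 0.004  0.023 -0.203]
[[0.999, -0.004, -0.034], [0.034, -0.01, 0.999], [-0.004, -1.0, -0.01]]
[0.25940513 0.1797163  0.568004  ]
((277, 181, 79, 65), array([429.8, 172.3, 118. ,  97. ,  87. ]))
((157, 179, 87, 62), array([ 4.303e+02, -7.200e+00,  9.730e+01,  1.313e+02,  1.000e-01]))
((33, 166, 97, 70), array([ 422.4, -191.7,  146.5,  100.8,   83. ]))
```

View pics/w1.png

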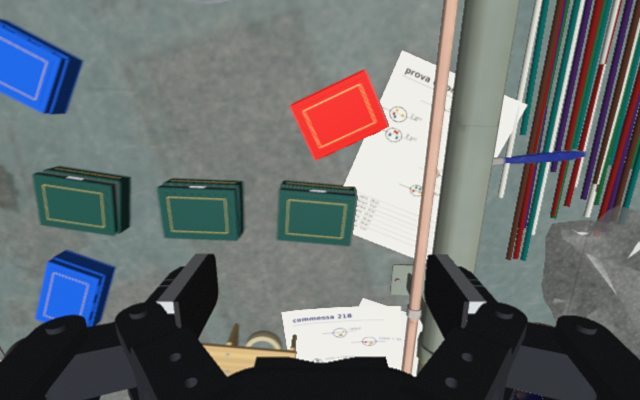

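```bash
python3 -m jog '{"travel":[[0,0.3,-0.27],[0,0.4,-0.27],[0,0.4,-0.27],[0,0.4,-0.27],[0,0.4,-0.27],[0,0.4,-0.27],[0,0.4,-0.27],[0,0.3,0]],"turn":[[0,0.023,0],[0,0,0],[0,0,0],[0,0,0],[0,0,-0.05],[0,0,-0.05],[0,0,-0.05],[0,0,-0.05]],"claw":[1,1,1,1,1,1,1,1]}'
python3 - <<'E'
from h import *
togo([.34,-.01,.03],0.3)
C=cam('wrist');f=grab_frame('wrist');cv2.imwrite('pics/w2.png',f[:,:,::-1])
[print(t) for t in tins(f,C,amin=1500,k=7)]
E
```

```text
time_s: 1.9
ee_pos: [0.3482, 0.0023, 0.1798]
tcp_rot: [0.704, 0.105, 0.117, -0.693]
contact_force: [-0.1, 0.3, -1.0]
finger_gap: 0.0853
t 1.9 at [0.3482 0.0023 0.1798] F [-0.14  0.35 -1.05] gap 0.085
travel [-0.539  1.401 -0.105] turn [ 0.012 -0.01   0.01 ]
[[0.951, 0.309, 0.019], [-0.014, -0.018, 1.0], [0.309, -0.951, -0.013]]
((234, 166, 151, 106), array([420.5,  -9.8, 119.3, 109. ,  89.7]))
((433, 161, 194, 112), array([421. , 165.1, 142.8, 108.4,  86.8]))
((0, 155, 183, 117), array([ 412.7, -189.6,  143.5,  111.7,   83. ]))
```

```bash
python3 -m jog '{"travel":[[-0.13,0.35,-0.03],[-0.13,0.35,-0.03],[-0.13,0.35,-0.03],[-0.13,0.3,-0.02],[0,0,0],[0,0,0]],"turn":[[0,0,0],[0,0,0],[0,0,0],[0,0,0],[0,0,0],[0,0,0]],"claw":[1,1,1,1,1,1]}'
python3 - <<'E'
from h import *
togo([.375,-.01,.03],0.3)
C=cam('wrist');f=grab_frame('wrist');cv2.imwrite('pics/w2.png',f[:,:,::-1])
E
```

```text
time_s: 2.45
ee_pos: [0.328, -0.0082, 0.0298]
tcp_rot: [0.704, 0.097, 0.11, -0.695]
contact_force: [0.3, -1.0, 0.7]
finger_gap: 0.0851
t 2.45 at [ 0.328  -0.0082  0.0298] F [ 0.27 -1.02  0.7 ] gap 0.085
travel [ 0.45   0.135 -0.009] turn [ 0.011 -0.012 -0.004]
[[0.957, 0.289, 0.021], [-0.017, -0.016, 1.0], [0.29, -0.957, -0.01]]
```

View pics/w2.png

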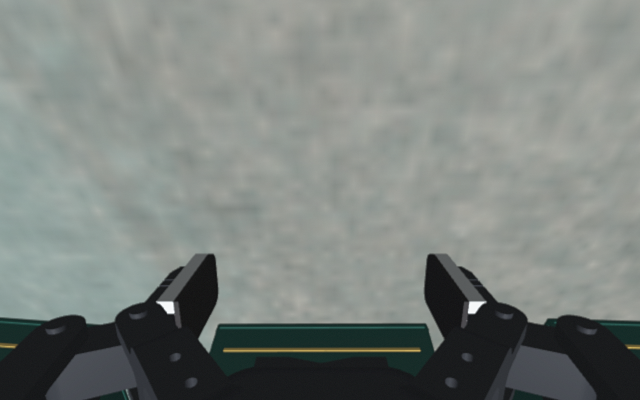

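```bash
python3 -m jog '{"travel":[[0.1,0.03,0],[0.1,0.03,0],[0.1,0.03,0],[0.1,0.03,0]],"turn":[[0,0,0],[0,0,0],[0,0,0],[0,0,0]],"claw":[1,1,1,1]}'|grep -E "ee|cont"; for i in 1 2 3 4 5 6; do python3 -m jog '{"travel":[[0.04,0.012,0]],"turn":[[0,0,0]],"claw":[1]}'|grep -E "ee|cont";done
```

```text
ee_pos: [0.3789, -0.0081, 0.0373]
contact_force: [-0.7, -0.1, 0.8]
ee_pos: [0.3866, -0.008, 0.0387]
contact_force: [-3.9, 0.6, 0.0]
ee_pos: [0.391, -0.0081, 0.0388]
contact_force: [-4.7, 0.9, -0.7]
ee_pos: [0.3951, -0.0082, 0.0387]
contact_force: [-5.2, 1.1, -0.4]
ee_pos: [0.3986, -0.0082, 0.0383]
contact_force: [-5.2, -0.7, 1.0]
ee_pos: [0.402, -0.0083, 0.0379]
contact_force: [-5.3, 0.2, 1.1]
ee_pos: [0.4055, -0.0084, 0.0374]
contact_force: [-6.1, 0.4, 1.6]
```

```bash
python3 -m jog '{"travel":[[-0.25,-0.07,0],[-0.25,-0.07,0],[-0.2,-0.06,0],[0,0.03,-0.38],[0,0.03,-0.38],[0,0,-0.38],[0,0,-0.38],[0,0,-0.3]],"turn":[[0,0,0],[0,0,0],[0,0,0],[0,0,0],[0,0.04,0],[0,0.04,0],[0,0,0],[0,0,0]],"claw":[1,1,1,1,1,1,1,1]}'; python3 -m jog '{"travel":[[0,0,0]],"turn":[[0,0,0]],"claw":[1]}'|grep -E "ee|cont"; python3 -c "
from h import *
togo([.36,-.19,.03],0.3,-.12)"
```

```text
time_s: 4.0
ee_pos: [0.3299, -0.1789, 0.0324]
tcp_rot: [-0.695, -0.071, -0.15, 0.7]
contact_force: [0.8, -0.0, -0.3]
finger_gap: 0.0853
ee_pos: [0.3312, -0.1849, 0.0334]
contact_force: [1.3, -0.4, 0.8]
t 4.08 at [ 0.3312 -0.1849  0.0334] F [ 1.28 -0.4   0.85] gap 0.085
travel [ 0.266  0.123 -0.018] turn [-0.015 -0.001  0.011]
[[0.943, 0.312, 0.115], [-0.115, -0.016, 0.993], [0.312, -0.95, 0.021]]
```

```bash
python3 -m jog '{"travel":[[0.1,0.04,0],[0.1,0.04,0],[0.1,0.04,0]],"turn":[[0,0,0],[0,0,0],[0,0,0]],"claw":[1,1,1]}'|grep -E "ee|cont"; for i in 1 2 3 4 5 6; do python3 -m jog '{"travel":[[0.04,0.014,0]],"turn":[[0,0,0]],"claw":[1]}'|grep -E "ee|cont";done
```

```text
ee_pos: [0.3646, -0.1911, 0.0315]
contact_force: [0.7, 0.0, -0.7]
ee_pos: [0.3715, -0.1913, 0.0317]
contact_force: [0.7, -0.0, 0.3]
ee_pos: [0.3769, -0.1906, 0.0314]
contact_force: [-1.2, -1.0, 0.8]
ee_pos: [0.382, -0.19, 0.0312]
contact_force: [-2.6, -0.6, 1.9]
ee_pos: [0.3866, -0.1894, 0.0309]
contact_force: [-3.1, -0.4, 2.2]
ee_pos: [0.3911, -0.1891, 0.0307]
contact_force: [-2.5, -0.2, 4.1]
ee_pos: [0.3956, -0.1891, 0.0306]
contact_force: [-4.3, 0.1, 4.5]
```

```bash
for i in 1 2 ; do python3 -m jog '{"travel":[[-0.15,-0.06,0]],"turn":[[0,0,0]],"claw":[1]}'|grep -E "ee|cont";done; python3 -m jog '{"travel":[[0,0,0]],"turn":[[0,0,0]],"claw":[1]}'|grep -E "ee|cont";python3 -m jog '{"travel":[[0.1,0.03,0],[0.06,0.015,0]],"turn":[[0,0,0],[0,0,0]],"claw":[1,1]}'|grep -E "ee|cont"; for i in 1 2 3 4 5; do python3 -m jog '{"travel":[[0.03,0.008,0]],"turn":[[0,0,0]],"claw":[1]}'|grep -E "ee|cont";done
python3 - <<'E'
from h import *
f=grab_frame('top');cv2.imwrite('pics/top1.png',f[:,:,::-1])
[print(t) for t in tins(f,cam('top'))]
togo([.36,-.19,.03],0.3,-.12)
E
```

```text
ee_pos: [0.3832, -0.1883, 0.0325]
contact_force: [1.2, -0.6, 0.8]
ee_pos: [0.3672, -0.1862, 0.0334]
contact_force: [0.6, 1.0, -0.1]
ee_pos: [0.3645, -0.185, 0.0328]
contact_force: [-1.2, 0.2, -1.2]
ee_pos: [0.3808, -0.187, 0.0339]
contact_force: [0.5, -0.6, -0.0]
ee_pos: [0.3855, -0.1879, 0.0345]
contact_force: [0.5, -0.4, -0.1]
ee_pos: [0.3899, -0.1887, 0.0349]
contact_force: [0.1, 0.4, 0.2]
ee_pos: [0.394, -0.1893, 0.0352]
contact_force: [0.3, -0.1, -0.0]
ee_pos: [0.3979, -0.1898, 0.0354]
contact_force: [-0.0, 0.2, 0.1]
ee_pos: [0.4014, -0.1901, 0.0355]
contact_force: [-0.9, 0.0, 0.1]
((152, 244, 10, 156), array([ 70.3, 561.4,  10.9, 509.5,  89.9]))
((166, 243, 10, 157), array([ 72.2, 511.5,  19.2, 513.3,  89.9]))
((122, 222, 11, 178), array([1.073e+02, 6.605e+02, 5.837e+02, 1.610e+01, 4.000e-01]))
((137, 219, 9, 181), array([112.6, 616.9, 594.4,  13.9,   0.8]))
((258, 199, 35, 27), array([439.2, 170.3, 116.6,  84.2,  86.1]))
((363, 195, 37, 28), array([ 454.7, -198.2,  122.7,   86.2,   84.6]))
((311, 194, 34, 26), array([ 4.600e+02, -1.120e+01,  8.720e+01,  1.151e+02,  2.000e-01]))
t 5.72 at [ 0.402  -0.1903  0.0356] F [ 0.76 -0.52 -0.29] gap 0.086
travel [-0.414 -0.08  -0.044] turn [-0.015  0.002  0.014]
[[0.942, 0.316, 0.11], [-0.111, -0.016, 0.994], [0.316, -0.949, 0.02]]
```

```bash
for i in 1 2 3 4 5; do python3 -m jog '{"travel":[[0.04,0.01,0]],"turn":[[0,0,0]],"claw":[1]}'|grep -E "ee|cont";done
```

```text
ee_pos: [0.4054, -0.1904, 0.0355]
contact_force: [-2.6, 0.4, 0.3]
ee_pos: [0.4097, -0.1908, 0.0357]
contact_force: [-0.4, -0.9, -0.7]
ee_pos: [0.4139, -0.1912, 0.0359]
contact_force: [-1.5, -0.4, -1.0]
ee_pos: [0.4183, -0.1916, 0.0361]
contact_force: [-0.8, 0.0, -0.9]
ee_pos: [0.4227, -0.1921, 0.0364]
contact_force: [-0.7, 0.0, -0.8]
```

```bash
python3 -m jog '{"travel":[[-0.15,-0.2,0],[0,-0.4,0],[0,-0.4,0],[0,-0.4,0.1],[0,0,0.38],[0,0,0.38],[0,0,0.38],[0,0,0.38]],"turn":[[0,0,0],[0,0,0],[0,0,0],[0,-0.04,0],[0,-0.04,0.05],[0,0,0.05],[0,0,0.05],[0,0,0.05]],"claw":[-1,-1,-1,-1,-1,-1,-1,-1]}';  python3 - <<'E'
from h import *
togo([.426,-.011,.08])
f=grab_frame('top');cv2.imwrite('pics/top2.png',f[:,:,::-1])
[print(t) for t in tins(f,cam('top'))[4:]]
E
```

```text
time_s: 6.8
ee_pos: [0.3691, -0.0324, 0.1745]
tcp_rot: [0.715, 0.005, 0.015, -0.699]
contact_force: [1.2, -0.3, 0.1]
finger_gap: -0.0002
t 6.8 at [ 0.3691 -0.0324  0.1745] F [ 1.22 -0.34  0.12] gap -0.0
travel [0.539 0.955 0.243] turn [ 0.014 -0.01   0.018]
[[1.0, 0.027, 0.015], [-0.014, -0.022, 1.0], [0.028, -0.999, -0.021]]
((258, 199, 35, 27), array([439.2, 170.9, 117.1,  84.9,  85.9]))
((311, 194, 34, 25), array([461.6, -11.3,  83.6, 115.2,   0.6]))
((363, 189, 37, 28), array([ 475.7, -199.9,  123. ,   86.3,   84.3]))
```

```bash
python3 -m jog '{"travel":[[0.2,0,0.1],[0.2,0,0.08],[0.12,0.2,0.03],[0,0.35,0],[0,0.2,0],[0,0,0]],"turn":[[0,0,0],[0.014,0,0.018],[0,0,0],[0,0,0],[0,0,0],[0,0,0]],"claw":[-1,-1,-1,-1,-1,-1]}';  python3 - <<'E'
from h import *
togo([.426,-.011,.075])
E
```

```text
time_s: 7.35
ee_pos: [0.4332, 0.006, 0.0998]
tcp_rot: [-0.705, -0.006, 0.002, 0.709]
contact_force: [-1.5, 0.1, 0.1]
finger_gap: 0.0002
t 7.35 at [0.4332 0.006  0.0998] F [-1.47  0.11  0.11] gap 0.0
travel [-0.075  0.247 -0.171] turn [-0.003  0.007  0.003]
[[1.0, 0.005, -0.011], [0.011, 0.005, 1.0], [0.005, -1.0, 0.005]]
```

```bash
python3 -m jog '{"travel":[[-0.05,0,-0.15],[0,0.05,0],[0,0.1,0],[0,0.05,0]],"turn":[[0,0,0],[0,0,0],[0,0,0],[0,0,0]],"claw":[-1,-1,-1,-1]}'|grep -E "ee|con"; for i in 1 2 3 4 5 6 7 8; do python3 -m jog '{"travel":[[0,0.03,0]],"turn":[[0,0,0]],"claw":[-1]}'|grep -E "ee|cont"; done
```

```text
ee_pos: [0.4305, -0.0088, 0.0813]
contact_force: [-0.9, 0.2, -0.2]
ee_pos: [0.4311, -0.0087, 0.0786]
contact_force: [0.2, 0.1, 0.1]
ee_pos: [0.4315, -0.0085, 0.076]
contact_force: [0.4, -0.4, -0.3]
ee_pos: [0.432, -0.0084, 0.0733]
contact_force: [-0.4, -0.7, 0.2]
ee_pos: [0.4321, -0.0083, 0.0705]
contact_force: [-2.6, -0.3, 5.9]
ee_pos: [0.4322, -0.0082, 0.0676]
contact_force: [-0.3, -0.2, -0.4]
ee_pos: [0.4325, -0.0081, 0.0645]
contact_force: [-0.6, 0.1, 0.2]
ee_pos: [0.4326, -0.008, 0.0622]
contact_force: [-15.4, -0.7, 56.1]
ee_pos: [0.4326, -0.008, 0.0615]
contact_force: [-23.3, -0.1, 78.5]
```

```bash
python3 -m jog '{"travel":[[0,-0.15,0],[0,-0.4,0],[-0.3,-0.4,0],[-0.35,-0.4,0],[-0.35,-0.3,0],[-0.3,0,0],[0,0,0],[0,0,0]],"turn":[[0,0,0],[0,0,0],[0,0,0],[0,0,0],[0,0,0],[0,0,0],[0,0,0],[0,0,0]],"claw":[-1,-1,-1,-1,-1,-1,-1,1]}'|grep -E "ee|con";  python3 - <<'E'
from h import *
togo([.37,-.01,.04])
f=grab_frame('wrist');C=cam('wrist');np.savez('C3.npz',*C);cv2.imwrite('pics/w3.png',f[:,:,::-1])
E
```

```text
ee_pos: [0.3144, -0.0099, 0.215]
contact_force: [0.9, -1.0, 0.0]
t 9.02 at [ 0.3144 -0.0099  0.215 ] F [ 0.94 -1.04  0.05] gap 0.011
travel [ 0.519  1.761 -0.017] turn [-0.004  0.007  0.014]
[[1.0, 0.021, -0.011], [0.011, 0.006, 1.0], [0.021, -1.0, 0.006]]
```

View pics/w3.png

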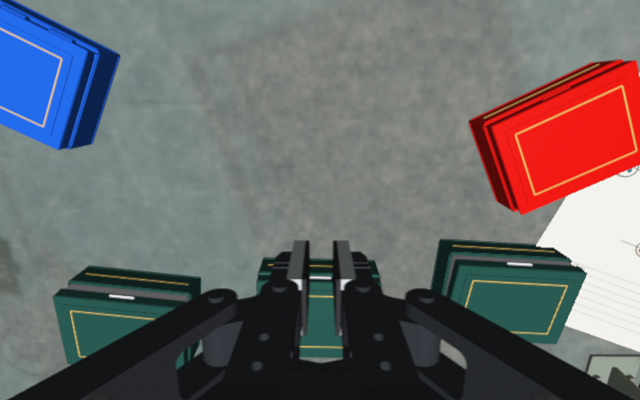

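Run:
```python
from h import *
f=grab_frame('top');C=cam('top');print(C[4].round(3))
[print(t) for t in tins(f,C) if t[0][0]>200]
hsv=cv2.cvtColor(f,cv2.COLOR_RGB2HSV);m=cv2.inRange(hsv[100:165,275:375],(10,50,60),(28,255,255))
cs=cv2.findContours(m,cv2.RETR_EXTERNAL,cv2.CHAIN_APPROX_NONE)[0];c=max(cs,key=cv2.contourArea)[:,0,:]+[275,100]
print(cv2.minAreaRect((plane(C,c,.063)[:,:2]*1000).astype(np.float32)))
cols=range(284,361)
top=[c[c[:,0]==u][:,1].min() if (c[:,0]==u).any() else -1 for u in cols];bot=[c[c[:,0]==u][:,1].max() if (c[:,0]==u).any() else -1 for u in cols]
print(list(zip(cols,top,bot)))
a=f[110:230,270:390,::-1];cv2.imwrite('pics/rack.png',cv2.resize(a,None,fx=5,fy=5,interpolation=cv2.INTER_CUBIC))
```

```text
[0.397 0.048 1.334]
((258, 199, 35, 27), array([439.4, 170.5, 116.3,  84. ,  86.1]))
((311, 194, 34, 26), array([ 4.600e+02, -1.120e+01,  8.710e+01,  1.151e+02,  2.000e-01]))
((363, 189, 37, 28), array([ 475.8, -200.4,  122.7,   86.2,   83.9]))
((707.697265625, 11.37994384765625), (261.42962646484375, 92.2717514038086), 86.23501586914062)
[(284, np.int64(138), np.int64(142)), (285, np.int64(129), np.int64(144)), (286, np.int64(121), np.int64(145)), (287, np.int64(121), np.int64(144)), (288, np.int64(121), np.int64(142)), (289, np.int64(121), np.int64(142)), (290, np.int64(121), np.int64(142)), (291, np.int64(121), np.int64(143)), (292, np.int64(121), np.int64(143)), (293, np.int64(121), np.int64(143)), (294, np.int64(121), np.int64(143)), (295, np.int64(121), np.int64(143)), (296, np.int64(122), np.int64(143)), (297, np.int64(122), np.int64(143)), (298, np.int64(122), np.int64(144)), (299, np.int64(122), np.int64(144)), (300, np.int64(122), np.int64(144)), (301, np.int64(122), np.int64(144)), (302, np.int64(122), np.int64(144)), (303, np.int64(122), np.int64(144)), (304, np.int64(122
[... 1368 characters left out ...]
5), np.int64(146)), (342, np.int64(125), np.int64(146)), (343, np.int64(125), np.int64(147)), (344, np.int64(125), np.int64(147)), (345, np.int64(125), np.int64(147)), (346, np.int64(125), np.int64(147)), (347, np.int64(125), np.int64(147)), (348, np.int64(125), np.int64(147)), (349, np.int64(125), np.int64(147)), (350, np.int64(125), np.int64(147)), (351, np.int64(125), np.int64(147)), (352, np.int64(125), np.int64(147)), (353, np.int64(125), np.int64(147)), (354, np.int64(125), np.int64(151)), (355, np.int64(126), np.int64(150)), (356, np.int64(126), np.int64(149)), (357, np.int64(126), np.int64(148)), (358, np.int64(126), np.int64(147)), (359, np.int64(126), np.int64(138)), (360, -1, -1)]
```

View pics/rack.png

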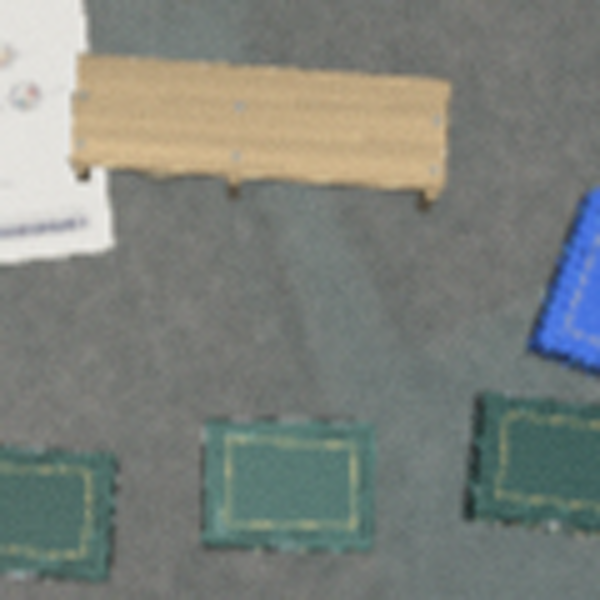

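Run:
```python
from h import *
C=cam('top');P=plane(C,[(317.7,136.2),(357,139),(337.35,137.6),(337,146.9),(337,124)],.063);print(P.round(4).tolist())
n=plane(C,[(316.5,148.3),(355,150.5)],.03);print(n.round(4).tolist())
mid=P[2,:2];print('front',P[3],'back',P[4])
ax=np.array([1,-.064]);
o=P[3,:2]+ax*.070
o=mid+ax*((o[0]-mid[0])); print('origin',o,'home',o-ax*.048,'line at x=.46: y',o[1]-.064*(.46-o[0]))
# lid rect centre precise via tin B gilt / silhouette
```

```text
[[0.7047, 0.0256, 0.063], [0.6967, -0.1121, 0.063], [0.7007, -0.0432, 0.063], [0.6677, -0.0422, 0.063], [0.7492, -0.0417, 0.063]]
[[0.6686, 0.0289, 0.03], [0.6626, -0.1092, 0.03]]
front [ 0.66769029 -0.04216748  0.063     ] back [ 0.74915739 -0.04169573  0.063     ]
origin [ 0.73769029 -0.04557025] home [ 0.68969029 -0.04249825] line at x=.46: y -0.027798066539793845
```

```bash
python3 -m jog '{"travel":[[0,0.35,0],[0,0.35,0],[0,0.35,0],[0,0.3,0],[0,0.15,0],[0,0,0]],"turn":[[0,0,-0.05],[0,0,-0.05],[0,0,-0.04],[0,0,-0.04],[0,0.045,0],[0,0,0]],"claw":[1,1,1,1,1,1]}'|grep -E "ee|con|gap";  python3 - <<'E'
from h import *
togo([.38,-.008,.036],.3,-.06)
E
```

```text
ee_pos: [0.3392, -0.0085, 0.0627]
contact_force: [-0.5, -0.1, 0.0]
finger_gap: 0.0857
t 9.62 at [ 0.3392 -0.0085  0.0627] F [-0.5  -0.11  0.03] gap 0.086
travel [0.313 0.374 0.021] turn [-0.018 -0.002 -0.005]
[[0.956, 0.29, 0.055], [-0.06, 0.009, 0.998], [0.288, -0.957, 0.026]]
```

```bash
python3 -m jog '{"travel":[[0.05,0.15,0],[0.05,0.1,0.02],[0.08,0.03,0],[0.08,0.03,0],[0,0,0]],"turn":[[-0.018,0,0],[0,0,0],[0,0,0],[0,0,0],[0,0,0]],"claw":[1,1,1,1,1]}'|grep -E "ee|con|gap";  python3 - <<'E'
from h import *
togo([.4055,-.008,.036],.3,-.06)
E
```

```text
ee_pos: [0.3763, -0.0081, 0.0389]
contact_force: [-0.6, -0.1, 0.3]
finger_gap: 0.0853
t 10.03 at [ 0.3763 -0.0081  0.0389] F [-0.62 -0.1   0.27] gap 0.085
travel [0.271 0.11  0.017] turn [ 0.001  0.003 -0.01 ]
[[0.958, 0.281, 0.056], [-0.053, -0.018, 0.998], [0.281, -0.96, -0.003]]
```

```bash
python3 -m jog '{"travel":[[0.1,0.04,0],[0.1,0.035,0],[0.1,0.035,-0.01],[0.1,0.035,-0.01],[0.1,0.035,-0.01],[0.1,0.035,-0.01],[0.1,0.035,-0.01],[0,0,0]],"turn":[[0,0,0],[0,0,0],[0,0,0],[0,0,0],[0,0,0],[0,0,0],[0,0,0],[0,0,0]],"claw":[1,1,1,1,1,1,1,1]}'|grep -E "ee|con";  python3 - <<'E'
from h import *
togo([.635,-.039,.036],.3,-.06)
f=grab_frame('top');[print(t) for t in tins(f,cam('top')) if t[0][0]>300]
E
```

```text
ee_pos: [0.454, -0.0181, 0.0348]
contact_force: [0.8, -0.2, 0.6]
t 10.7 at [ 0.454  -0.0181  0.0348] F [ 0.78 -0.25  0.59] gap 0.085
travel [ 1.752  0.486 -0.112] turn [-0.     0.005 -0.015]
[[0.96, 0.273, 0.053], [-0.051, -0.016, 0.999], [0.274, -0.962, -0.001]]
((363, 189, 37, 28), array([ 475.5, -200.1,  122.7,   86.7,   84.3]))
((313, 180, 35, 27), array([507.3, -19.7, 115.7,  88.7,  87. ]))
```

```bash
python3 -m jog '{"travel":[[0.1,0.026,-0.013],[0.1,0.026,-0.013],[0.1,0.026,-0.013],[0.1,0.026,-0.013],[0.1,0.026,-0.013],[0.1,0.026,-0.013],[0.1,0.026,-0.013],[0,0,0]],"turn":[[0,0.005,-0.01],[0,0,0],[0,0,0],[0,0,0],[0,0,0],[0,0,0],[0,0,0],[0,0,0]],"claw":[1,1,1,1,1,1,1,1]}'|grep -E "ee|con";  python3 - <<'E'
from h import *
togo([.635,-.039,.036],.3,-.06)
f=grab_frame('top');[print(t) for t in tins(f,cam('top')) if t[0][0]>300]
E
```

```text
ee_pos: [0.5185, -0.0315, 0.0345]
contact_force: [-0.4, 0.3, -0.6]
t 11.42 at [ 0.5185 -0.0315  0.0345] F [-0.36  0.29 -0.58] gap 0.086
travel [ 1.126  0.306 -0.005] turn [-0.002 -0.    -0.015]
[[0.96, 0.274, 0.06], [-0.058, -0.014, 0.998], [0.274, -0.962, 0.002]]
((365, 189, 35, 28), array([ 475.6, -200.6,  122.2,   86.3,   84.3]))
((317, 162, 35, 26), array([572.6, -32.9, 118.2,  86.6,  88.4]))
```

```bash
python3 -m jog '{"travel":[[0.1,0.026,-0.006],[0.1,0.026,-0.006],[0.1,0.026,-0.006],[0.1,0.026,0],[0.1,0.026,0],[0.1,0.026,0],[0,0,0]],"turn":[[0,0,-0.01],[0,0.003,0],[0,0,0],[0,0,0],[0,0,0],[0,0,0],[0,0,0]],"claw":[1,1,1,1,1,1,1]}'|grep -E "ee|con";  python3 - <<'E'
from h import *
togo([.635,-.039,.036],.3,-.06)
f=grab_frame('top');cv2.imwrite('pics/top5.png',cv2.resize(f[110:230,270:390,::-1],None,fx=5,fy=5,interpolation=cv2.INTER_CUBIC));[print(t) for t in tins(f,cam('top'),amin=150) if t[0][0]>300]
E
```

```text
ee_pos: [0.5701, -0.0367, 0.0339]
contact_force: [0.5, 1.0, 0.6]
t 12.05 at [ 0.5701 -0.0367  0.0339] F [0.51 0.99 0.63] gap 0.085
travel [0.629 0.159 0.019] turn [-0.002 -0.004 -0.014]
[[0.959, 0.276, 0.065], [-0.063, -0.014, 0.998], [0.276, -0.961, 0.004]]
((368, 189, 32, 28), array([ 475. , -204.8,  113.2,   86.7,   84.4]))
((319, 147, 34, 26), array([623. , -38.5, 115.9,  88.3,  87.2]))
```

View pics/top5.png

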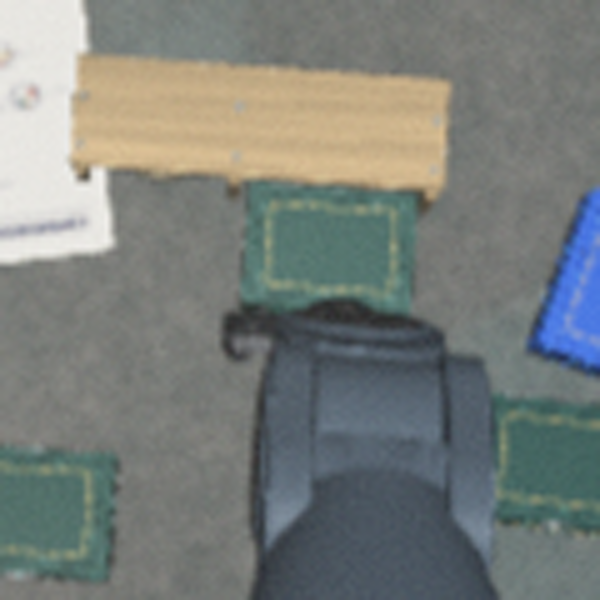

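```bash
python3 -m jog '{"travel":[[0.08,0.02,0.0],[0.08,0.02,0],[0.08,0.02,0],[0.08,0.02,0]],"turn":[[0,0,-0.01],[0,0,0],[0,0,0],[0,0,0]],"claw":[1,1,1,1]}'|grep -E "ee|con"; for i in 1 2 3 4; do python3 -m jog '{"travel":[[0.05,0.013,0]],"turn":[[0,0,0]],"claw":[1]}'|grep -E "ee|cont"; done
```

```text
ee_pos: [0.5944, -0.0382, 0.0328]
contact_force: [-10.2, -0.1, 9.6]
ee_pos: [0.5987, -0.0385, 0.0329]
contact_force: [-9.1, -0.2, 8.6]
ee_pos: [0.6021, -0.0388, 0.0328]
contact_force: [-11.4, 0.5, 11.6]
ee_pos: [0.6058, -0.039, 0.0328]
contact_force: [-11.1, 0.7, 11.8]
ee_pos: [0.6093, -0.0392, 0.0329]
contact_force: [-10.2, 0.6, 11.1]
```

```bash
python3 -m jog '{"travel":[[0.05,-0.03,0]],"turn":[[0,0,0]],"claw":[1]}'|grep -E "ee|cont"; for i in 1 2 3 4; do python3 -m jog '{"travel":[[0.05,0.01,0]],"turn":[[0,0,0]],"claw":[1]}'|grep -E "ee|cont"; done
```

```text
ee_pos: [0.6114, -0.0394, 0.0361]
contact_force: [-3.9, 0.3, -2.2]
ee_pos: [0.6152, -0.0396, 0.0363]
contact_force: [-7.6, 0.9, 5.8]
ee_pos: [0.6191, -0.0398, 0.0362]
contact_force: [-5.9, 1.4, 3.6]
ee_pos: [0.6231, -0.0401, 0.0362]
contact_force: [-7.2, 0.2, 4.8]
ee_pos: [0.6271, -0.0404, 0.0361]
contact_force: [-6.3, 0.9, 5.1]
```

```bash
for i in 1 2 3 4; do python3 -m jog '{"travel":[[0.05,0.008,0]],"turn":[[0,0,0]],"claw":[1]}'|grep -E "ee|cont"; done
```

```text
ee_pos: [0.6311, -0.0407, 0.0362]
contact_force: [-6.2, 0.8, 2.8]
ee_pos: [0.6351, -0.0409, 0.0362]
contact_force: [-6.7, 1.0, 4.2]
ee_pos: [0.6373, -0.0412, 0.0355]
contact_force: [-26.6, 0.7, 17.7]
ee_pos: [0.6375, -0.0412, 0.0349]
contact_force: [-40.6, 2.3, 41.5]
```

```bash
python3 -m jog '{"travel":[[-0.1,-0.05,0],[-0.3,-0.1,0],[-0.35,-0.2,0],[-0.35,-0.3,0],[0,-0.4,0],[-0.2,-0.4,0],[-0.3,-0.3,0],[0,0,0]],"turn":[[0,0,0],[0,0,0],[0,0,0],[0,0,0],[0,0,0],[0,0,0],[0,0,0],[0,0,0]],"claw":[1,1,1,1,1,1,1,1]}'|grep -E "ee|con";  python3 - <<'E'
from h import *
f=grab_frame('top');g=grab_frame('scene');C=cam('top')
a=cv2.resize(f[110:230,270:390,::-1],(480,480),interpolation=cv2.INTER_CUBIC);b=cv2.resize(g[150:290,250:400,::-1],(514,480),interpolation=cv2.INTER_CUBIC)
cv2.imwrite('pics/end1.png',cv2.resize(np.hstack([a,b]),(800,386)))
[print(t) for t in tins(f,C,amin=100) if t[0][0]>200]
E
```

```text
ee_pos: [0.4388, -0.0288, 0.1577]
contact_force: [-0.4, 0.0, -0.2]
((258, 199, 35, 27), array([438.4, 170.6, 116.6,  84.6,  86.8]))
((364, 189, 36, 28), array([ 475.6, -200.4,  122.6,   86.3,   84.3]))
((320, 147, 33, 9), array([657.7, -39.7, 113.9,  23.1,  85.8]))
```

View pics/end1.png

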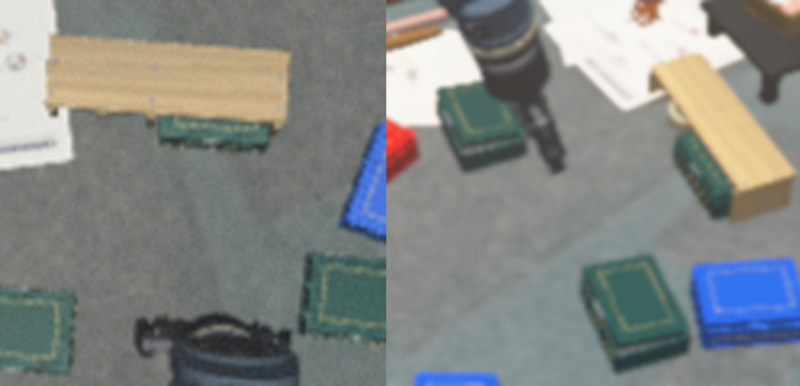

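```bash
python3 -c "
from bench import *
s=sense();print(s['time_s'],s['contact_force']);print(sign_off())"
```

```text
14.2833 [ 0.097589  -0.1873873 -0.1915475]
the job is handed in; nothing more can be done
None
```

I've handed the job in: the heavy tin is in the free bay with its lid clicked shut, after about 14 s of the 72 s allowed. `sign_off()` gave no verdict.

**Finding the heavy tin:** I nudged the middle and right tins from the front. The middle one took about 5 N to slide and the right one about 1.2 N. A first nudge of the right tin read 2.5–4 N because the fingertips seemed to be rubbing the bench, so I repeated it higher. I did not need to touch the left tin.

**Closing the lid:** I pressed the middle tin's lid. The force rose to 5.9 N, fell to nothing at the click, and then the lid hit bottom. I was a little slow to stop, and the force reached about 78 N, under the 120 N limit.

**Sliding it in:** I pushed the tin hinge-first until the force jumped at the back of the bay, to about 41 N along the push. The fingertips also scraped the bench a little on the last stretch.

**Last checks:**
- **Fit in the bay:** the overhead camera shows the tin sticking out about 23 mm, roughly 1 mm off the middle. It is square to the rack within about 0.01 rad.
- **Lid:** I saw no gap in the wrist view after the click. An ajar lid would also have been too high for the bay roof.
- **Empty tins:** the left tin has not moved. The right tin moved about 44 mm, inside the 80 mm limit but a little more than I intended. Both looked ajar in the wrist view, and I have not touched them since.
- **Other objects:** I never went near the mug, the frit jar or the paddle. I did not measure their positions again at the end.
- **Arm:** it is clear of everything and the contact force reads about zero.

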